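Clamp the circuit board with the ratchet lever

TASK

Take the circuit-board carrier out from under the wooden riser and slide it, yellow end first, under the blue bridge of the clamp until it is fully home against the yellow back stop. Then screw the clamp fully tight with its lever, turning it clockwise: the lever has room for only part of a turn, so lift it off its teeth, swing it back, let it drop in again and go on turning. Leave the lever down and let go of everything, and do not shift the other things on the desk.

Things in the scene. Friction and masses are not known exactly. Their poses are not given: they have to be found in the camera images.
- carrier: Loose circuit-board carrier, a flat bar 50 mm wide (its x), 160 mm long (its y), 0.1 to 0.2 kg. The last 45 mm at its +y end is a yellow block 16 mm thick; the rest is black, 12 mm thick, with a blue board and chips on top up to 20 mm high. Origin: centre of the underside, z up. Starts flat on the desk, yellow end sticking 55 to 75 mm out of the riser, the black tail under it.
- carrier_tip (a point): Middle of the end face of the carrier's yellow end, at (0, 80, 8) mm in the carrier's frame; axes as the carrier.
- riser: Low wooden riser fixed on the desk, 200 mm (its x) by 120 mm (its y), 46 mm high, underside at 36 mm, legs 10 mm thick along both x ends, a wall at its -y edge, open along its +y edge (60 mm from its origin), where the carrier is pulled out. Origin: on the desk under its centre.
- clamp: Blue bridge clamp fixed on the desk. Origin: on the desk under the vertical spindle axis; z up. The carrier slides in along the clamp's +y on an aluminium base plate, top 6 mm above the desk: 52 mm wide from y = -85 to -17 mm, 120 mm wide from there to 38 mm. Side guides 55 mm apart, 10 mm high above the base, from y = -38 mm, with entry flares out to about y = -60 mm.
- clamp_seat (a point): Where the carrier's tip is when fully home: on the face of the yellow back stop, at (0, 22, 14) mm in the clamp's frame (the carrier then rests on the base). Axes as the clamp. The carrier's tail then sticks out to y = -138 mm, past the base, and can be held there; the bridge covers the yellow end.
- clamp_bridge (a point): Top of the blue bridge on the spindle axis, 62 mm above the desk. The bridge spans x = -58 to 58 mm, y = -20 to 28 mm of the clamp; its underside is 46 mm above the desk.
- clamp_stops (a point): Midway between the tops of the two steel swing posts (10 mm diameter, to 110 mm height, at x = -41 and 41 mm, y = 19 mm of the clamp). They let the lever swing about 0.8 rad to either side of the clamp's +y, no more.
- spindle (a joint): Turn of the clamp spindle, rad: 0 open, growing clockwise seen from above, hard stop at 2.3 = fully tight. Starts at 0 to 0.35. It drives the pad down 5.2 mm per rad; the pad meets the carrier at about 1.5 rad, then presses by a spring. Friction (0.2 Nm, about 2.5 N at the knob) holds it where it is left.
- lever_lift (a joint): Lift of the lever above its seat, m: 0 seated with its teeth engaged, clear of the teeth above 0.006, end of travel 0.015. A spring and its weight pull it down, about 5 N seated to 9 N at the top.
- lever (a joint): Turn of the lever relative to the spindle, rad, growing anticlockwise seen from above; starts at 0. Seated, it sits near whole multiples of 0.524 (12 teeth, play 0.04) and turns the spindle with it both ways; lifted, it swings freely and the spindle stays. The round teeth find the next gap as it drops. Lever direction = 0.70 - spindle + lever, rad anticlockwise from the clamp's +y.
- lever_knob (a point): Centre of the upright red knob on the end of the black lever: cylinder of 22 mm diameter, 36 mm tall, 85 mm from the spindle axis, centre 107 mm above the desk when seated. Its y points outwards along the lever. The lever arm (14 mm wide, 10 mm thick) is right below the knob; the hub on the axis is 66 mm across, its top 100 mm high when seated.
- pad: Round rubber pad, 24 mm diameter, under the bridge on the spindle axis. Origin: centre of its underside, 30 mm above the desk when the spindle is at 0 (a carrier in place is 22 mm high there).
- breadboard: Bystander: white breadboard 55 x 165 x 9 mm. Origin: centre of underside.
- mouse: Bystander: black computer mouse 62 x 108 x 32 mm. Origin: centre of underside.
- screwdriver: Bystander: screwdriver with orange handle. Origin: underside.
- phone: Bystander: black phone 74 x 150 x 9 mm. Origin: centre of underside.
- parts_box: Bystander: clear open parts box 120 x 170 x 45 mm. Origin: centre of underside.
- controller: Bystander: bare blue controller board 54 x 70 x 15 mm. Origin: centre of underside.
- marker: Bystander: white marker pen with blue cap, 140 mm long, 16 mm thick. Origin: underside.

How it is judged (in metres and radians):
On the way, in this order (a step that is already met when the one before it is completed fails the run):
1. the carrier is fully home under the bridge, yellow end first (y of carrier_tip in the frame of clamp between 0.0175 and 0.026 m and x of carrier_tip in the frame of clamp between -0.005 and 0.005 m and z of carrier_tip in the frame of clamp between 0.01 and 0.019 m and angle between the y axis of carrier and the y axis of clamp, either way round below 0.09 rad and angle between carrier's own z axis and vertical below 0.06 rad), for 0.2 s.
2. after a first stroke, the lever is lifted clear of its teeth (value of joint lever_lift above 0.006 m and value of joint spindle above 0.6 rad), for 0.05 s.
3. the lever is swung back and down on its teeth again, the spindle still turned (value of joint lever_lift below 0.0025 m and value of joint lever above 0.4 rad and value of joint spindle above 0.6 rad), for 0.1 s.
At the end, for the whole second after the job is handed in: Carrier on the clamp base, yellow end in: tip within 4.5 mm of the back stop, 5 mm of the middle, 0.09 rad of straight; spindle beyond 2.1 rad (stop 2.3), pad pressing on the carrier with over 3 N; lever down on its teeth (2 mm); all released and at rest (all of step 1 and value of joint spindle above 2.1 rad and value of joint lever_lift below 0.002 m and contact force between pad and carrier above 3 N and linear speed of carrier below 0.02 m/s); the robot touches nothing.
It fails at once if another thing on the desk is shifted by more than 30 mm (distance of any of breadboard, mouse, screwdriver, phone, parts_box, controller, marker from where it was at the start of the episode above 0.03 m).
It also fails if it takes over 72 s, if anything falls off the work surface, if the arm or the gripper's body presses on something with over 40 N, if the wrist force passes 120 N, or if a joint passes its speed limit or range.

ROBOT

A 6-joint arm with a two-finger parallel gripper is mounted at the origin on the work surface. World frame = base frame: x ahead of the robot, y to its left, z up, the work surface at z = 0. Lengths are in mm, angles in rad, forces in N, time in s.
With the tool pointing down it reaches from about 400 to 925 mm from the base axis. Payload 12.5 kg.
Tool frame: the origin (TCP) lies at the very end of the fingers, on their centre line; the grasp point (between the pads) lies 19 mm behind it; z points along the fingers, y is the line along which they close (so a half turn about z gives the same grasp; the last joint's range is limited). The gripper opens to 95 mm and grips with 3 to 60 N. Pads are 20 mm wide; open, the fingers measure 119 mm over their backs; the gripper's body (75 mm by 180 mm) begins 59 mm behind the grasp point.
Start: joints at [1.085, 0.491, 1.559, -0, 1.092, -0.106], TCP at [231.694, 580.487, 214.661] pointing down, gripper open.
Joint ranges: [-3.1, 3.1], [-0.84, 2.19], [0.05, 2.79], [-1.13, 4.28], [0.06, 2.93], [-2.69, 2.69]. Speed limits (rad/s): [2.22, 2.22, 2.79, 3.14, 3.14, 3.14].

INTERFACE

Orientations are given as [roll, pitch, yaw] about the fixed x, y, z axes, in that order (R = Rz(yaw) Ry(pitch) Rx(roll)).
In Python, from cell import * gives the robot as it stands.
- The arm moves only by the tool jog_arm, never from a script. Its argument "targets" is a list of rows, each an object with "turn": the turn, a rotation vector about the world's x, y, z in degrees, a list of three; "slide": the shift along the world's x, y, z in mm, a list of three; "claw": the opening in per cent of the stroke, from 0 (shut) to 100 (fully open). In form: [{"turn": [wx, wy, wz], "slide": [x, y, z], "claw": claw}, ...]. A call has 1 to 5 rows; each row shifts and turns the commanded pose from where the row before left it; what a row does not reach is not made up. A row lasts 1/8 s, in which the tool goes at most 62.5 mm and 10.7 degrees, less where a joint would pass 70% of its speed; a pose out of reach is approached as far as the arm can. A call with a gripper value outside its range is refused whole. The fingers move at their own pace and stop on an object; the grip force is fixed at half the most. Time passes only in rows, so rows that do not move let the fingers close. It gives the time, the measured TCP pose, the force, the opening and the grip force at its end, in the units of the state.
- state(): the state, without advancing time (a new reading comes with each control period).
- read_camera(name): name is "scene" or "top" or "wrist"; returns a dict with "frame" (384x512x3 uint8, blue, green, red), "mtx" (3x3 intrinsics, pixels), "R" (3x3) and "t" (3): a world point X has camera coordinates R X + t. Camera axes: x right, y down, z forward; pixel columns grow to the right and rows downward; lengths in mm; the calibration is good to about 2 mm. A picture is of the moment at which its call begins. There is no depth.
- job_done(): hands the job in; it is judged then, once.
Trained networks look in the newest picture that a camera, given by its name, has taken for a name from the list of things; names that differ only in an ending like _2 or _b are one class to them, and where a whole thing is asked for, a point or a joint stands for the part that bears it (a point fixed in the world has none). Each returns a list of dicts, best first, with "conf" (0 to 1); they miss things now and then, are a little off and sometimes report something else, mostly with a low value. They report only what shows in the picture. A call takes as long as a camera call.
- look_for(query, camera): "xy" ([column, row] in pixels, amid what is visible of it).
The state is a dict: "t": time; "joints": joint angles; "qvel": joint speeds; "tau": joint torques, N m; "eef_pos": TCP position; "tcp_rot": TCP orientation; "ft_force": force on the tool from outside, world axes, zero at the start; "moment": the same for the moment, N m; "opening": opening from 0.0 (shut) to 1.0 (fully open); "grip_force": force on a finger pad.
Only numpy, scipy, OpenCV 4.12 (cv2) and the standard library are available. Lean on these libraries where they do the work, as an engineer would, in place of code of your own. Each camera call takes 0.05 s, during which the arm holds its last target. There are 200 camera calls.

## Working session

There is one attempt and no reset: what is moved stays moved. The work goes in short steps, Python scripts to look and compute and a tool call to move; the robot and the scene stay as the last step left them, time stands still between calls to the robot, and variables do not carry over. Pictures are saved under pics/ and viewed, at most 10 in all, crops included, and the job is handed in when it is done.

Besides the shell and the picture viewer there is one more tool, called after ">>>" as name([rows], argument=value, ...), one row to a line, values as JSON. jog_arm: Moves the arm, as the interface text tells. Its arguments: {"type":"object","properties":{"targets":{"type":"array","items":{"type":"object","properties":{"turn":{"type":"array","items":{"type":"number"}},"slide":{"type":"array","items":{"type":"number"}},"claw":{"type":"number"}}}}},"required":["targets"]}

```bash
mkdir -p pics; ls
cat > h.py <<'E'
from cell import *
import numpy as np, cv2
def ray(cam,xy,z):
    K,R,t=np.array(cam['mtx']),np.array(cam['R']),np.array(cam['t']).ravel()
    c=-R.T@t; d=R.T@np.linalg.solve(K,[xy[0],xy[1],1]); return c+d*(z-c[2])/d[2]
def proj(cam,X):
    p=np.array(cam['mtx'])@(np.array(cam['R'])@np.array(X,float)+np.array(cam['t']).ravel()); return p[:2]/p[2]
E
python3 - <<'E'
from h import *
s=state(); print({k:np.round(v,3).tolist() for k,v in s.items()})
Z=dict(carrier=10,carrier_tip=8,riser=46,clamp=62,clamp_bridge=62,lever_knob=125,clamp_stops=110,pad=30,breadboard=9,mouse=20,screwdriver=10,phone=9,parts_box=20,controller=8,marker=8)
for n in ['top','scene']:
    c=read_camera(n); cv2.imwrite(f'pics/{n}0.png',cv2.resize(c['frame'],(800,600),interpolation=cv2.INTER_CUBIC))
    print(n,np.round(-np.array(c['R']).T@np.ravel(c['t'])))
    for q,z in Z.items():
        for r in look_for(q,n)[:2]: print(q,round(r['conf'],2),np.round(r['xy']),np.round(ray(c,r['xy'],z)))
E
```

```text
pics
{'t': 0.0, 'joints': [1.085, 0.492, 1.559, 0.0, 1.092, -0.106], 'qvel': [-0.0, 0.002, -0.001, -0.001, -0.001, 0.0], 'tau': [0.002, -61.264, -25.819, 0.069, 0.048, -0.0], 'eef_pos': [231.584, 580.242, 214.066], 'tcp_rot': [-3.14, -0.0, 2.762], 'ft_force': [0.041, 0.965, 0.297], 'moment': [0.046, 0.013, -0.048], 'grip_force': 0.0, 'opening': 0.996}
top [ 470.   53. 1421.]
carrier 0.58 [350. 246.] [ 474. -280.   10.]
carrier_tip 0.52 [354. 245.] [ 478. -297.    8.]
carrier_tip 0.33 [218. 221.] [553. 179.   8.]
riser 0.64 [380. 244.] [ 484. -376.   46.]
riser 0.24 [217. 225.] [537. 180.  46.]
clamp 0.73 [223. 228.] [528. 156.  62.]
clamp_bridge 0.7 [224. 223.] [545. 153.  62.]
lever_knob 0.83 [220. 221.] [547. 164. 125.]
lever_knob 0.7 [221. 224.] [538. 159. 125.]
clamp_stops 0.91 [221. 224.] [536. 162. 110.]
pad 0.46 [293. 174.] [720. -79.  30.]
breadboard 0.92 [293. 174.] [726. -80.   9.]
breadboard 0.57 [216. 223.] [548. 188.   9.]
mouse 0.68 [345. 175.] [ 721. -263.   20.]
screwdriver 0.62 [178. 155.] [785. 327.  10.]
screwdriver 0.33 [217. 223.] [547. 182.  10.]
phone 0.75 [190. 255.] [435. 276.   9.]
parts_box 0.71 [130. 207.] [597. 486.  20.]
controller 0.83 [228. 185.] [682. 149.   8.]
marker 0.71 [342. 175.] [ 725. -255.    8.]
scene [1088. -297.  980.]
carrier 0.78 [129. 247.] [ 476. -285.   10.]
carrier_tip 0.83 [126. 249.] [ 475. -295.    8.]
riser 0.66 [ 94. 269.] [ 503. -383.   46.]
clamp 0.8 [281. 179.] [566. 148.  62.]
clamp_bridge 0.66 [280. 181.] [571. 141.  62.]
lever_knob 0.69 [283. 161.] [559. 157. 125.]
clamp_stops 0.76 [280. 177.] [588. 127. 110.]
breadboard 0.96 [243. 275.] [718. -89.   9.]
breadboard 0.56 [289. 143.] [440. 280.   9.]
mouse 0.83 [187. 321.] [ 739. -262.   20.]
screwdriver 0.66 [377. 205.] [768. 334.  10.]
phone 0.94 [289. 144.] [442. 277.   9.]
parts_box 0.58 [370. 140.] [587. 484.  20.]
controller 0.71 [308. 223.] [698. 140.   8.]
marker 0.61 [310. 243.] [747. 105.   8.]
```

View pics/top0.png

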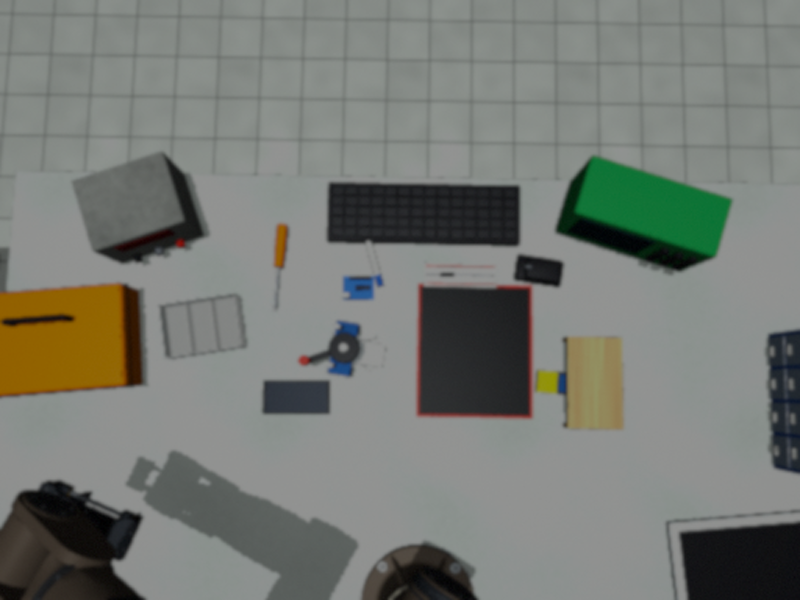

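View pics/scene0.png

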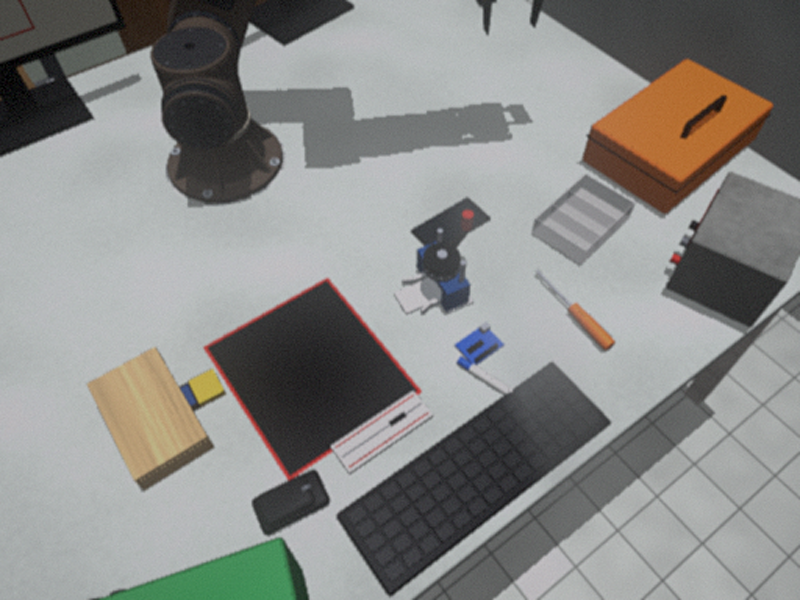

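The top picture shows the clamp hub at (344,347), with its entry to the right at (375,352). The red knob is at (304,360), and the yellow carrier end is at (548,382), sticking out to the left of the riser. So clamp +y is roughly world +y, with a yaw of about -0.18. Next I'll go over the clamp and use the wrist camera.

>>> jog_arm([
  {"turn": [0,0,-8],"slide": [29,-43,18],"claw": 100},
  {"turn": [0,0,-8],"slide": [29,-43,18],"claw": 100},
  {"turn": [0,0,-8],"slide": [29,-43,18],"claw": 100},
  {"turn": [0,0,-8],"slide": [29,-43,18],"claw": 100},
  {"turn": [0,0,-8],"slide": [29,-43,18],"claw": 100},
])

```text
t: 2.22
eef_pos: [377.4, 364.0, 305.4]
tcp_rot: [3.141, -0.0, 2.059]
ft_force: [1.0, 1.8, -0.6]
opening: 1.002
grip_force: 0.0
```

>>> jog_arm([
  {"turn": [0,0,-8],"slide": [29,-43,18],"claw": 100},
  {"turn": [0,0,-8],"slide": [29,-43,18],"claw": 100},
  {"turn": [0,0,-8],"slide": [29,-43,18],"claw": 100},
  {"turn": [0,0,-8],"slide": [20,-43,18],"claw": 100},
  {"turn": [0,0,-6],"slide": [10,-43,0],"claw": 100},
])

```text
t: 2.85
eef_pos: [494.7, 148.9, 377.8]
tcp_rot: [3.139, -0.001, 1.396]
ft_force: [0.4, 0.2, -0.6]
opening: 1.0
grip_force: 0.0
```

Run:
```python
from h import *
c=read_camera('wrist'); cv2.imwrite('pics/w1.png',cv2.resize(c['frame'],(800,600),interpolation=cv2.INTER_CUBIC))
s=state(); print(s['eef_pos'],s['tcp_rot'],s['t'])
R=np.array(c['R']);print(np.round(-R.T@np.ravel(c['t'])),np.round(R,3).tolist(),c['mtx'])
Z=dict(clamp=62,clamp_bridge=62,lever_knob=125,clamp_stops=110,clamp_seat=14)
for q,z in Z.items():
    for r in look_for(q,'wrist')[:2]: print(q,round(r['conf'],2),np.round(r['xy']),np.round(ray(c,r['xy'],z)))
```

```text
[495.11629375 145.42696917 377.0928648 ] [3.14000063e+00 1.28524804e-03 1.38975486e+00] 2.9
[508. 232. 548.] [[0.985, -0.174, 0.002], [-0.167, -0.942, 0.293], [-0.049, -0.289, -0.956]] [[309.11547927   0.         254.78734339]
 [  0.         309.11547927 184.09462379]
 [  0.           0.           1.        ]]
clamp 0.75 [280. 126.] [538. 171.  62.]
clamp_bridge 0.72 [279. 127.] [537. 170.  62.]
lever_knob 0.81 [281. 120.] [536. 186. 125.]
clamp_stops 0.96 [281. 125.] [537. 178. 110.]
clamp_seat 0.64 [280. 126.] [541. 165.  14.]
```

View pics/w1.png

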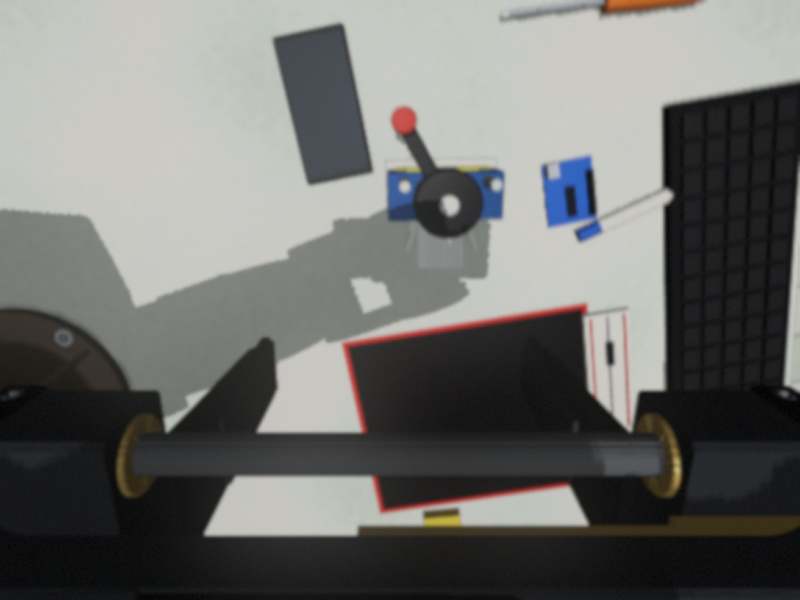

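The wrist picture shows the bridge level in the image, with its posts at (405,186) and (497,184). The hub is at (449,204), the knob at (404,120), and the end of the base at (417..464,268). I'll fit the clamp pose from these points and then move over to the carrier.

```bash
cat > fit.py <<'E'
from h import *
from scipy.optimize import least_squares
def fitclamp(c,obs,x0=(540,155,-.18)):
    def W(p,q): 
        C,S=np.cos(p[2]),np.sin(p[2]); return [p[0]+C*q[0]-S*q[1],p[1]+S*q[0]+C*q[1],q[2]]
    f=lambda p:np.concatenate([proj(c,W(p,q))-u for q,u in obs])
    r=least_squares(f,x0,x_scale=[10,10,.1]); return r.x,r.fun.reshape(-1,2)
E
python3 - <<'E'
from fit import *
c=read_camera('wrist'); k=.64
obs=[((-41,19,110),(405,186)),((41,19,110),(497,184)),((0,0,100),(449,204)),((-26,-85,6),(417,268)),((26,-85,6),(464,269))]
p,r=fitclamp(c,[(a,np.array(b)*k) for a,b in obs]); print(p,r.round(1).tolist())
kn=ray(c,np.array((404,119))*k,125); d=kn[:2]-p[:2]; print(kn,np.hypot(*d),'dir',np.arctan2(-d[0],d[1])-p[2])
E
```

```text
[ 5.43484061e+02  1.69656217e+02 -1.50742688e-01] [[-0.2, -0.2], [0.1, -0.0], [0.3, 0.5], [0.5, 0.4], [-0.8, -0.7]]
[514.09755233 249.37505662 125.        ] 84.96269940548402 dir 0.5039143111104287
```

>>> jog_arm([
  {"turn": [0,0,2],"slide": [-2,-52,-8],"claw": 100},
  {"turn": [0,0,2],"slide": [-2,-52,-8],"claw": 100},
  {"turn": [0,0,2],"slide": [-2,-52,-8],"claw": 100},
  {"turn": [0,0,2],"slide": [-2,-52,-8],"claw": 100},
  {"turn": [0,0,2.3],"slide": [-2,-52,-8],"claw": 100},
])

```text
t: 3.82
eef_pos: [483.7, -110.1, 336.5]
tcp_rot: [3.141, 0.0, 1.584]
ft_force: [0.6, -0.2, -0.1]
opening: 1.0
grip_force: 0.0
```

>>> jog_arm([
  {"turn": [0,0,0],"slide": [-2,-52,-30],"claw": 100},
  {"turn": [0,0,0],"slide": [-2,-52,-30],"claw": 100},
  {"turn": [0,0,0],"slide": [-2,-52,-30],"claw": 100},
  {"turn": [0,0,0],"slide": [-2,-45,-20],"claw": 100},
  {"turn": [0,0,0],"slide": [0,0,0],"claw": 100},
])

```text
t: 4.45
eef_pos: [475.5, -311.7, 224.6]
tcp_rot: [-3.139, -0.002, 1.579]
ft_force: [0.3, 0.9, 1.1]
opening: 0.993
grip_force: 0.0
```

Run:
```python
from h import *
c=read_camera('wrist'); cv2.imwrite('pics/w2.png',cv2.resize(c['frame'],(800,600),interpolation=cv2.INTER_CUBIC))
s=state(); print(s['eef_pos'],s['tcp_rot'],s['t'])
h=cv2.cvtColor(c['frame'],cv2.COLOR_BGR2HSV); m=cv2.inRange(h,(22,120,90),(35,255,255))
n,l,st,ce=cv2.connectedComponentsWithStats(m); print(st.tolist()[1:8])
i=1+st[1:,4].argmax(); ct=max(cv2.findContours((l==i).astype(np.uint8),0,2)[0],key=cv2.contourArea)
b=cv2.boxPoints(cv2.minAreaRect(ct)); print(b); print([np.round(ray(c,x,16),1).tolist() for x in b])
```

```text
[ 475.8092784  -310.46774706  225.65660394] [-3.14031868e+00 -1.36675970e-03  1.57999871e+00] 4.5
[[241, 114, 41, 39, 1431]]
[[239.57437  149.74626 ]
 [242.2756   113.27968 ]
 [281.57846  116.190994]
 [278.87723  152.65758 ]]
[[455.2, -299.0, 16.0], [458.7, -254.8, 16.0], [506.0, -257.8, 16.0], [504.1, -302.3, 16.0]]
```

View pics/w2.png

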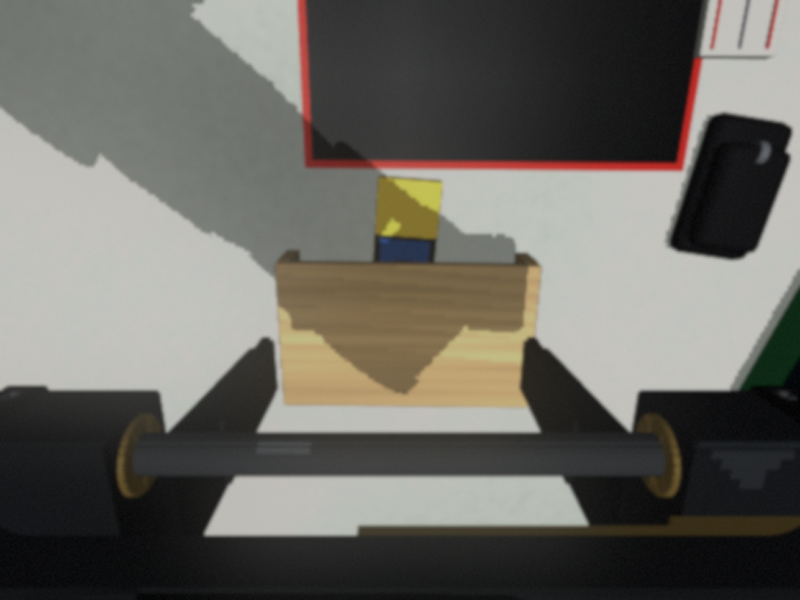

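The carrier's yaw is about -0.07, its tip is at (482.5,-256) and the yellow block is centred near x=481. I'll grasp the yellow end.

>>> jog_arm([
  {"turn": [0,0,-2.5],"slide": [3,15,-50],"claw": 100},
  {"turn": [0,0,-2],"slide": [2,14,-50],"claw": 100},
  {"turn": [0,0,0],"slide": [0,0,-50],"claw": 100},
  {"turn": [0,0,0],"slide": [0,0,-42],"claw": 100},
  {"turn": [0,0,0],"slide": [0,0,-28],"claw": 100},
])

```text
t: 5.12
eef_pos: [481.3, -279.6, 5.7]
tcp_rot: [-3.141, -0.0, 1.504]
ft_force: [0.5, 0.4, -0.7]
opening: 1.002
grip_force: 0.0
```

>>> jog_arm([
  {"turn": [0,0,0],"slide": [0,0,0],"claw": 40},
  {"turn": [0,0,0],"slide": [0,0,0],"claw": 40},
  {"turn": [0,0,0],"slide": [0,0,0],"claw": 40},
  {"turn": [0,0,0],"slide": [0,0,0],"claw": 40},
  {"turn": [0,0,0],"slide": [0,0,0],"claw": 40},
])

```text
t: 5.75
eef_pos: [480.9, -281.7, 7.2]
tcp_rot: [3.141, 0.0, 1.501]
ft_force: [-0.1, -0.3, 0.4]
opening: 0.531
grip_force: 0.4
```

>>> jog_arm([
  {"turn": [0,0,0],"slide": [0,0,0],"claw": 30},
  {"turn": [0,0,0],"slide": [0,0,3],"claw": 30},
  {"turn": [0,0,0],"slide": [1,15,3],"claw": 30},
  {"turn": [0,0,0],"slide": [2,30,0],"claw": 30},
  {"turn": [0,0,0],"slide": [2,30,0],"claw": 30},
])

```text
t: 6.38
eef_pos: [485.4, -204.9, 12.7]
tcp_rot: [-3.141, -0.0, 1.501]
ft_force: [-0.4, 0.7, -0.9]
opening: 0.522
grip_force: 30.0
```

>>> jog_arm([
  {"turn": [0,0,0],"slide": [2,30,0],"claw": 30},
  {"turn": [0,0,0],"slide": [1,15,0],"claw": 30},
  {"turn": [0,0,0],"slide": [0,0,-3],"claw": 30},
  {"turn": [0,0,0],"slide": [0,0,-3],"claw": 30},
  {"turn": [0,0,0],"slide": [0,0,0],"claw": 30},
])

```text
t: 7.0
eef_pos: [488.9, -162.3, 6.8]
tcp_rot: [3.141, 0.0, 1.501]
ft_force: [0.8, 3.9, 4.6]
opening: 0.529
grip_force: 30.0
```

>>> jog_arm([
  {"turn": [0,0,0],"slide": [0,0,0],"claw": 100},
  {"turn": [0,0,0],"slide": [0,0,0],"claw": 100},
  {"turn": [0,0,0],"slide": [0,0,40],"claw": 100},
  {"turn": [0,0,0],"slide": [-2,-28,10],"claw": 100},
  {"turn": [0,0,0],"slide": [-3,-42,0],"claw": 100},
])

```text
t: 7.62
eef_pos: [484.1, -232.2, 57.7]
tcp_rot: [3.14, 0.001, 1.503]
ft_force: [-0.4, 0.0, -0.7]
opening: 0.975
grip_force: 0.0
```

>>> jog_arm([
  {"turn": [0,0,0],"slide": [-3,-43,0],"claw": 100},
  {"turn": [0,0,0],"slide": [0,0,-27],"claw": 100},
  {"turn": [0,0,0],"slide": [0,0,-24],"claw": 100},
  {"turn": [0,0,0],"slide": [0,0,0],"claw": 30},
  {"turn": [0,0,0],"slide": [0,0,0],"claw": 30},
])

```text
t: 8.25
eef_pos: [480.9, -274.8, 6.2]
tcp_rot: [3.141, 0.0, 1.502]
ft_force: [-0.5, 0.1, -0.3]
opening: 0.844
grip_force: 0.0
```

>>> jog_arm([
  {"turn": [0,0,0],"slide": [0,0,0],"claw": 30},
  {"turn": [0,0,0],"slide": [0,0,0],"claw": 30},
  {"turn": [0,0,0],"slide": [0,0,0],"claw": 30},
])

```text
t: 8.62
eef_pos: [480.9, -274.5, 6.0]
tcp_rot: [3.141, 0.0, 1.502]
ft_force: [0.7, -0.2, 0.2]
opening: 0.532
grip_force: 0.4
```

Run:
```python
from h import *
c=read_camera('wrist'); cv2.imwrite('pics/w3.png',cv2.resize(c['frame'],(800,600),interpolation=cv2.INTER_CUBIC))
s=state(); print(s['eef_pos'],s['tcp_rot'],s['t'],s['opening'],s['grip_force'])
h=cv2.cvtColor(c['frame'],cv2.COLOR_BGR2HSV); m=cv2.inRange(h,(22,120,90),(35,255,255))
n,l,st,ce=cv2.connectedComponentsWithStats(m); print(st.tolist()[1:8])
i=1+st[1:,4].argmax(); ct=max(cv2.findContours((l==i).astype(np.uint8),0,2)[0],key=cv2.contourArea)
b=cv2.boxPoints(cv2.minAreaRect(ct)); print(b); print([np.round(ray(c,x,16),1).tolist() for x in b])
```

```text
[ 480.89177715 -274.56886727    6.02863715] [3.14092046e+00 3.38624002e-04 1.50170453e+00] 8.675 0.518763521247088 30.00077337026596
[[202, 0, 109, 71, 7564]]
[[202.        69.999985]
 [202.         0.      ]
 [310.         0.      ]
 [310.        69.999985]]
[[460.8, -179.8, 16.0], [464.4, -149.8, 16.0], [513.9, -153.2, 16.0], [513.4, -183.4, 16.0]]
```

View pics/w3.png

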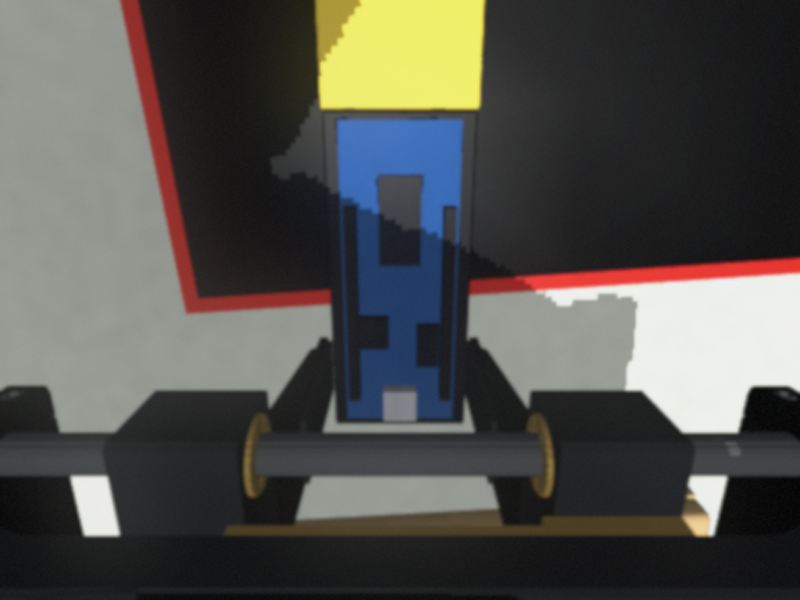

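The carrier is held straight at its tail, with the yellow/black joint at row 108. That puts the tip about 138 mm ahead of the TCP. Now I'll carry it to the clamp entry.

>>> jog_arm([
  {"turn": [0,0,0],"slide": [0,0,25],"claw": 30},
  {"turn": [0,0,-1.5],"slide": [4,30,25],"claw": 30},
  {"turn": [0,0,-1.6],"slide": [6,45,0],"claw": 30},
  {"turn": [0,0,-1.6],"slide": [6,50,0],"claw": 30},
  {"turn": [0,0,0],"slide": [6,50,0],"claw": 30},
])

```text
t: 9.3
eef_pos: [502.7, -98.1, 55.7]
tcp_rot: [3.141, 0.0, 1.419]
ft_force: [0.7, -0.2, -1.1]
opening: 0.521
grip_force: 30.0
```

>>> jog_arm([
  {"turn": [0,0,0],"slide": [4,30,0],"claw": 30},
  {"turn": [0,0,0],"slide": [2.7,15.7,-15],"claw": 30},
  {"turn": [0,0,0],"slide": [0,0,-15],"claw": 30},
  {"turn": [0,0,0],"slide": [0,0,0],"claw": 30},
])

```text
t: 9.8
eef_pos: [508.6, -54.5, 24.0]
tcp_rot: [-3.139, -0.0, 1.419]
ft_force: [-0.4, -0.2, -0.3]
opening: 0.521
grip_force: 30.0
```

Run:
```python
from h import *
s=state(); print(s['eef_pos'],s['tcp_rot'],s['t'],s['opening'],s['grip_force'],s['ft_force'])
a=read_camera('top');b=read_camera('scene')
P=(543.5,169.7,20)
ims=[]
for c in (a,b):
    u=proj(c,(535,110,20)); x,y=int(u[0])-40,int(u[1])-45
    ims.append(cv2.resize(c['frame'][y:y+90,x:x+80],(400,450),interpolation=cv2.INTER_CUBIC)); print(x,y)
cv2.imwrite('pics/ts.png',np.hstack(ims))
```

```text
[508.60647912 -54.54916805  23.9824433 ] [-3.13879037e+00 -1.42755678e-04  1.41892911e+00] 9.8 0.5214385622499348 29.997876584529877 [-0.38585268 -0.16575903 -0.25179317]
197 181
223 141
```

View pics/ts.png

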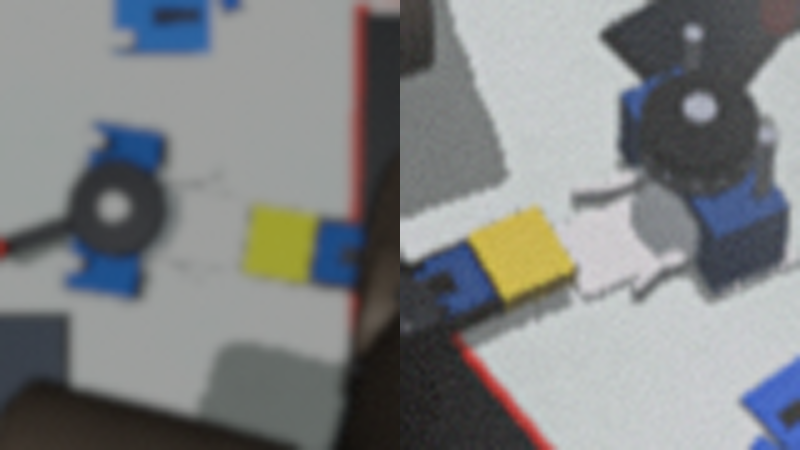

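In the top crop (left) the yellow end is right in front of the entry, at (248,240). The flares end near (222,173) and (200,270). I'll check the lateral fit by overlaying the modelled outlines.

Run:
```python
from fit import *
s=state();cy=s['tcp_rot'][2]-np.pi/2; T=np.array(s['eef_pos'])
def W(o,yaw,q): 
    C,S=np.cos(yaw),np.sin(yaw); return (o[0]+C*q[0]-S*q[1],o[1]+S*q[0]+C*q[1],o[2]+q[2])
ims=[]
for n,(x,y) in (('top',(197,181)),('scene',(223,141))):
    c=read_camera(n); im=cv2.resize(c['frame'][y:y+90,x:x+80],None,fx=5,fy=5,interpolation=cv2.INTER_CUBIC)
    def L(pts,col,cl=True):
        cv2.polylines(im,[np.array([((proj(c,p)-(x,y)+.5)*5) for p in pts]).round().astype(np.int32)],cl,col,1)
    o,a=(543.5,169.7,0),-.151
    L([W(o,a,q) for q in((-26,-85,6),(26,-85,6),(26,-17,6),(-26,-17,6))],(0,0,255))
    for sx in(-1,1): L([W(o,a,q) for q in((sx*27.5,-17,16),(sx*27.5,-38,16),(sx*36,-60,16))],(255,0,255),False)
    L([W(o,a,q) for q in((-58,-20,62),(58,-20,62),(58,28,62),(-58,28,62))],(0,255,0))
    z=18
    L([W((T[0],T[1],z),cy,q) for q in((-25,138,16),(25,138,16),(25,93,16),(-25,93,16))],(0,165,255))
    ims.append(im)
cv2.imwrite('pics/ov.png',np.hstack(ims))
```

```text
(no output)
```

View pics/ov.png

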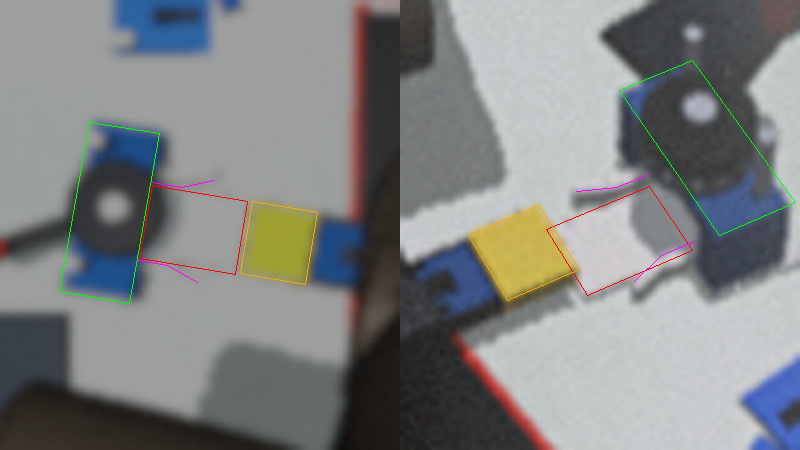

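The overlay matches to within about 1 px laterally, so I can lower and slide in.

>>> jog_arm([
  {"turn": [0,0,0],"slide": [0,0,-10],"claw": 30},
  {"turn": [0,0,0],"slide": [3,20,0],"claw": 30},
  {"turn": [0,0,0],"slide": [3,20,0],"claw": 30},
  {"turn": [0,0,0],"slide": [3,20,0],"claw": 30},
  {"turn": [0,0,0],"slide": [0,0,0],"claw": 30},
])

```text
t: 10.62
eef_pos: [518.5, 6.9, 15.4]
tcp_rot: [3.141, -0.0, 1.421]
ft_force: [0.6, 0.9, -1.5]
opening: 0.519
grip_force: 30.0
```

>>> jog_arm([
  {"turn": [0,0,0],"slide": [2.4,16,0],"claw": 30},
  {"turn": [0,0,0],"slide": [2.4,16,0],"claw": 30},
  {"turn": [0,0,0],"slide": [1.2,8,0],"claw": 30},
  {"turn": [0,0,0],"slide": [0,0,0],"claw": 30},
])

```text
t: 11.12
eef_pos: [524.5, 46.8, 15.7]
tcp_rot: [3.141, -0.0, 1.421]
ft_force: [0.7, -0.1, -2.1]
opening: 0.521
grip_force: 30.0
```

>>> jog_arm([
  {"turn": [0,0,0],"slide": [0,0,-2],"claw": 30},
  {"turn": [0,0,0],"slide": [0.6,4,0],"claw": 30},
  {"turn": [0,0,0],"slide": [0.4,3,0],"claw": 30},
  {"turn": [0,0,0],"slide": [0,0,0],"claw": 30},
])

```text
t: 11.62
eef_pos: [525.5, 53.3, 13.7]
tcp_rot: [3.141, -0.0, 1.42]
ft_force: [-0.1, 1.0, -1.8]
opening: 0.52
grip_force: 30.0
```

>>> jog_arm([
  {"turn": [0,0,0],"slide": [0.3,2,0],"claw": 30},
  {"turn": [0,0,0],"slide": [0,0,0],"claw": 30},
])

```text
t: 11.88
eef_pos: [525.5, 53.9, 13.6]
tcp_rot: [-3.141, 0.001, 1.42]
ft_force: [-0.6, -15.3, -1.5]
opening: 0.52
grip_force: 30.0
```

The tip met the stop with 15 N. I'll set the carrier down, release it, rise and go over the knob.

>>> jog_arm([
  {"turn": [0,0,0],"slide": [0,0,-1.5],"claw": 30},
  {"turn": [0,0,0],"slide": [0,0,0],"claw": 100},
  {"turn": [0,0,0],"slide": [0,0,0],"claw": 100},
  {"turn": [0,0,0],"slide": [0,0,0],"claw": 100},
  {"turn": [0,0,0],"slide": [0,0,40],"claw": 100},
])

```text
t: 12.5
eef_pos: [524.5, 55.3, 50.8]
tcp_rot: [-3.137, 0.001, 1.42]
ft_force: [-0.6, 0.9, 0.0]
opening: 0.883
grip_force: 0.0
```

>>> jog_arm([
  {"turn": [0,0,0],"slide": [0,-5,50],"claw": 60},
  {"turn": [0,0,0],"slide": [0,0,50],"claw": 60},
  {"turn": [0,0,6],"slide": [0,5,50],"claw": 60},
  {"turn": [0,0,8],"slide": [-3,50,0],"claw": 60},
  {"turn": [0,0,8],"slide": [-4,50,0],"claw": 60},
])

```text
t: 13.12
eef_pos: [518.7, 156.3, 203.1]
tcp_rot: [3.14, 0.0, 1.807]
ft_force: [0.2, 0.4, -1.0]
opening: 0.6
grip_force: 0.0
```

>>> jog_arm([
  {"turn": [0,0,7],"slide": [-4,50,0],"claw": 60},
  {"turn": [0,0,0],"slide": [0,35,0],"claw": 60},
  {"turn": [0,0,0],"slide": [0,0,0],"claw": 60},
])

```text
t: 13.5
eef_pos: [514.2, 242.2, 202.0]
tcp_rot: [3.141, -0.0, 1.929]
ft_force: [0.6, -0.8, 1.0]
opening: 0.6
grip_force: 0.0
```

```bash
cat > knob.py <<'E'
from fit import *
c=read_camera('wrist'); s=state(); print(np.round(s['eef_pos'],1),np.round(s['tcp_rot'],3),s['t'],s['opening'])
h=cv2.cvtColor(c['frame'],cv2.COLOR_BGR2HSV); m=cv2.inRange(h,(0,120,70),(8,255,255))|cv2.inRange(h,(172,120,70),(180,255,255))
n,l,st,ce=cv2.connectedComponentsWithStats(m)
for i in range(1,n):
    if st[i,4]>60: print(st[i].tolist(),ce[i].round(1),[ray(c,ce[i],z).round(1).tolist() for z in (107,125)])
for r in look_for('lever_knob','wrist')[:2]: print(r, ray(c,r['xy'],115).round(1))
E
python3 - <<'E'
from knob import *
cv2.imwrite('pics/w4.png',cv2.resize(c['frame'],(800,600),interpolation=cv2.INTER_CUBIC))
E
```

```text
[514.3 241.  202. ] [-3.141  0.     1.928] 13.55 0.5991215689496884
[248, 169, 23, 31, 565] [258.8 184.6] [[516.3, 245.7, 107.0], [514.1, 250.8, 125.0]]
[190, 308, 94, 30, 383] [234.9 322.6] [[546.2, 96.4, 107.0], [542.0, 111.6, 125.0]]
{'xy': [259.4, 239.9], 'conf': 0.66} [534.7 198.3 115. ]
```

View pics/w4.png

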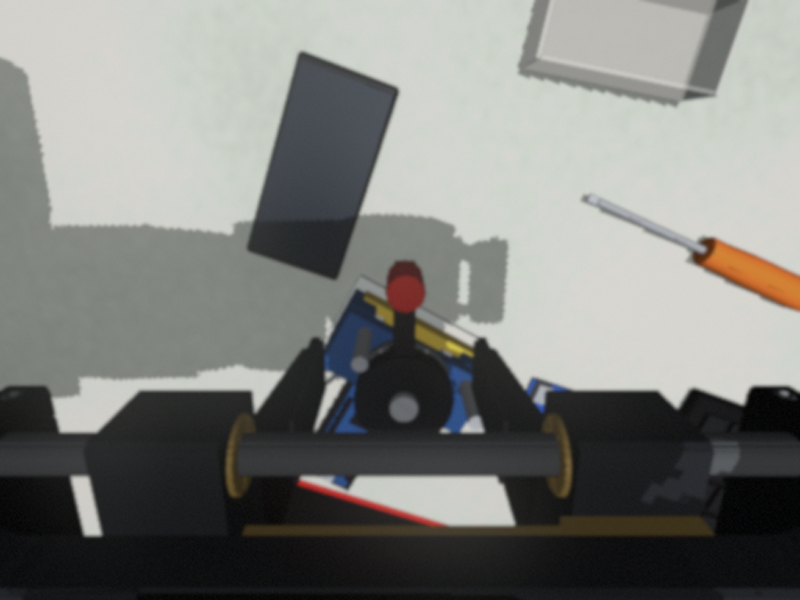

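The knob's top disc is at (406,294), which puts the knob at about (514,249). I'll descend and grip it.

>>> jog_arm([
  {"turn": [0,0,0],"slide": [0,7.5,-40],"claw": 60},
  {"turn": [0,0,0],"slide": [0,0,-40],"claw": 60},
  {"turn": [0,0,0],"slide": [0,0,-28],"claw": 60},
  {"turn": [0,0,0],"slide": [0,0,0],"claw": 10},
  {"turn": [0,0,0],"slide": [0,0,0],"claw": 10},
])

```text
t: 14.22
eef_pos: [515.3, 247.2, 95.3]
tcp_rot: [3.14, 0.0, 1.925]
ft_force: [-0.1, -0.1, 0.6]
opening: 0.447
grip_force: 0.0
```

>>> jog_arm([
  {"turn": [0,0,0],"slide": [0,0,0],"claw": 10},
  {"turn": [0,0,0],"slide": [0,0,0],"claw": 10},
  {"turn": [0,0,0],"slide": [0,0,0],"claw": 10},
])

```text
t: 14.6
eef_pos: [514.9, 247.9, 94.8]
tcp_rot: [3.14, -0.0, 1.926]
ft_force: [-0.2, 1.1, 2.1]
opening: 0.226
grip_force: 30.0
```

```bash
cat > arc.py <<'E'
# rows for swinging from clamp dir a to b (rad ccw from clamp +y) from the current TCP-held knob, n rows
import numpy as np,sys
a,b,n=float(sys.argv[1]),float(sys.argv[2]),int(sys.argv[3]); y=-.151
P=lambda d:85*np.array([-np.sin(d+y),np.cos(d+y)])
ds=np.linspace(a,b,n+1); p=[P(d) for d in ds]
for i in range(n): print(np.round(p[i+1]-p[i],1).tolist(), round(np.degrees(ds[i+1]-ds[i]),2))
E
python3 arc.py .5 -.72 10; python3 -c "
from h import *
s=state();print(s['eef_pos'],s['tcp_rot'],s['ft_force'],s['opening'],s['grip_force'])"
```

```text
[9.9, 2.9] -6.99
[10.2, 1.7] -6.99
[10.4, 0.5] -6.99
[10.3, -0.8] -6.99
[10.2, -2.1] -6.99
[9.8, -3.3] -6.99
[9.4, -4.5] -6.99
[8.7, -5.6] -6.99
[8.0, -6.6] -6.99
[7.1, -7.5] -6.99
[514.93370708 247.85708314  94.77817666] [ 3.14033019e+00 -5.14182272e-05  1.92581883e+00] [-0.2148024   1.12358356  2.10302369] 0.2261621837848464 30.00051587820053
```

>>> jog_arm([
  {"turn": [0,0,-7],"slide": [9.9,2.9,0],"claw": 10},
  {"turn": [0,0,-7],"slide": [10.2,1.7,0],"claw": 10},
  {"turn": [0,0,-7],"slide": [10.4,0.5,0],"claw": 10},
  {"turn": [0,0,-7],"slide": [10.3,-0.8,0],"claw": 10},
  {"turn": [0,0,-7],"slide": [10.2,-2.1,0],"claw": 10},
])

```text
t: 15.22
eef_pos: [566.4, 250.8, 94.9]
tcp_rot: [3.14, -0.002, 1.311]
ft_force: [0.4, 4.9, 4.7]
opening: 0.224
grip_force: 30.0
```

>>> jog_arm([
  {"turn": [0,0,-7],"slide": [9.8,-3.3,0],"claw": 10},
  {"turn": [0,0,-7],"slide": [9.4,-4.5,0],"claw": 10},
  {"turn": [0,0,-7],"slide": [8.7,-5.6,0],"claw": 10},
  {"turn": [0,0,-7],"slide": [8.0,-6.6,0],"claw": 10},
])

```text
t: 15.72
eef_pos: [603.1, 231.0, 95.2]
tcp_rot: [3.14, -0.004, 0.823]
ft_force: [3.0, 5.4, 4.1]
opening: 0.227
grip_force: 30.0
```

>>> jog_arm([
  {"turn": [0,0,0],"slide": [0,0,0],"claw": 10},
  {"turn": [0,0,0],"slide": [0,0,6],"claw": 10},
  {"turn": [0,0,0],"slide": [0,0,6],"claw": 10},
  {"turn": [0,0,0],"slide": [0,0,0],"claw": 10},
])

```text
t: 16.23
eef_pos: [601.5, 230.0, 106.1]
tcp_rot: [-3.142, -0.0, 0.826]
ft_force: [2.7, 2.5, -7.9]
opening: 0.227
grip_force: 30.0
```

```bash
python3 -c "
from h import *
s=state();print(s['eef_pos'],s['tcp_rot'],s['ft_force'],s['moment'])"; python3 arc.py -.62 .427 9
```

```text
[601.50452538 230.02647726 106.12817517] [-3.14150280e+00 -8.46052705e-05  8.26214553e-01] [ 2.72596329  2.53605488 -7.86226318] [ 0.58204412 -0.6127909   0.02757288]
[-7.5, 6.5] 6.67
[-8.2, 5.6] 6.67
[-8.8, 4.6] 6.67
[-9.2, 3.5] 6.67
[-9.6, 2.4] 6.67
[-9.8, 1.3] 6.67
[-9.9, 0.1] 6.67
[-9.8, -1.0] 6.67
[-9.6, -2.1] 6.67
```

>>> jog_arm([
  {"turn": [0,0,6.67],"slide": [-7.5,6.5,0],"claw": 10},
  {"turn": [0,0,6.67],"slide": [-8.2,5.6,0],"claw": 10},
  {"turn": [0,0,6.67],"slide": [-8.8,4.6,0],"claw": 10},
  {"turn": [0,0,6.67],"slide": [-9.2,3.5,0],"claw": 10},
  {"turn": [0,0,6.67],"slide": [-9.6,2.4,0],"claw": 10},
])

```text
t: 16.85
eef_pos: [557.2, 251.4, 105.3]
tcp_rot: [-3.14, 0.003, 1.413]
ft_force: [0.6, -6.5, -6.7]
opening: 0.225
grip_force: 30.0
```

>>> jog_arm([
  {"turn": [0,0,6.67],"slide": [-9.8,1.3,0],"claw": 10},
  {"turn": [0,0,6.67],"slide": [-9.9,0.1,0],"claw": 10},
  {"turn": [0,0,6.67],"slide": [-9.8,-1,0],"claw": 10},
  {"turn": [0,0,6.67],"slide": [-9.6,-2.1,0],"claw": 10},
  {"turn": [0,0,0],"slide": [0,0,0],"claw": 10},
])

```text
t: 17.48
eef_pos: [518.6, 248.5, 105.6]
tcp_rot: [-3.139, 0.003, 1.877]
ft_force: [4.6, -13.0, -7.1]
opening: 0.225
grip_force: 30.0
```

>>> jog_arm([
  {"turn": [0,0,0],"slide": [0,0,-6],"claw": 10},
  {"turn": [0,0,0],"slide": [0,0,-6],"claw": 10},
  {"turn": [0,0,0],"slide": [0,0,0],"claw": 10},
])

```text
t: 17.85
eef_pos: [519.1, 249.5, 94.1]
tcp_rot: [-3.14, 0.002, 1.874]
ft_force: [1.5, -9.2, 0.2]
opening: 0.224
grip_force: 30.0
```

>>> jog_arm([
  {"turn": [0,0,0],"slide": [0,-1,0],"claw": 40},
  {"turn": [0,0,0],"slide": [0,0,0],"claw": 40},
  {"turn": [0,0,0],"slide": [0,0,0],"claw": 10},
  {"turn": [0,0,0],"slide": [0,0,0],"claw": 10},
  {"turn": [0,0,0],"slide": [0,0,0],"claw": 10},
])

```text
t: 18.48
eef_pos: [519.1, 249.9, 94.2]
tcp_rot: [-3.142, -0.0, 1.874]
ft_force: [0.0, 1.2, -0.2]
opening: 0.226
grip_force: 30.0
```

```bash
python3 -c "
from h import *
s=state();print(s['eef_pos'],s['tcp_rot'],s['ft_force'],s['moment'])"; python3 arc.py .43 -.6 9
```

```text
[519.08906032 249.90723139  94.18196686] [-3.14157635e+00 -8.23483457e-05  1.87407232e+00] [ 0.02135615  1.16013203 -0.20665225] [0.07364538 0.15664213 0.03740792]
[9.5, 2.1] -6.56
[9.7, 1.0] -6.56
[9.7, -0.1] -6.56
[9.7, -1.2] -6.56
[9.5, -2.3] -6.56
[9.1, -3.3] -6.56
[8.7, -4.4] -6.56
[8.1, -5.3] -6.56
[7.5, -6.2] -6.56
```

>>> jog_arm([
  {"turn": [0,0,-6.56],"slide": [9.5,2.1,0],"claw": 10},
  {"turn": [0,0,-6.56],"slide": [9.7,1,0],"claw": 10},
  {"turn": [0,0,-6.56],"slide": [9.7,-0.1,0],"claw": 10},
  {"turn": [0,0,-6.56],"slide": [9.7,-1.2,0],"claw": 10},
  {"turn": [0,0,-6.56],"slide": [9.5,-2.3,0],"claw": 10},
])

```text
t: 19.1
eef_pos: [567.9, 250.7, 94.7]
tcp_rot: [3.141, -0.003, 1.298]
ft_force: [-0.6, 8.7, 2.3]
opening: 0.227
grip_force: 30.0
```

>>> jog_arm([
  {"turn": [0,0,-6.56],"slide": [9.1,-3.3,0],"claw": 10},
  {"turn": [0,0,-6.56],"slide": [8.7,-4.4,0],"claw": 10},
  {"turn": [0,0,-6.56],"slide": [8.1,-5.3,0],"claw": 10},
  {"turn": [0,0,0],"slide": [0,0,0],"claw": 10},
])

```text
t: 19.6
eef_pos: [595.1, 237.8, 95.0]
tcp_rot: [3.14, -0.005, 0.955]
ft_force: [4.1, 10.4, 1.9]
opening: 0.227
grip_force: 30.0
```

>>> jog_arm([
  {"turn": [0,0,-3],"slide": [3.8,-2.8,0],"claw": 10},
  {"turn": [0,0,0],"slide": [0,0,0],"claw": 10},
])

```text
t: 19.85
eef_pos: [598.6, 235.2, 95.0]
tcp_rot: [3.14, -0.005, 0.904]
ft_force: [4.2, 10.7, 1.2]
opening: 0.226
grip_force: 30.0
```

>>> jog_arm([
  {"turn": [0,0,-1.5],"slide": [2,-1.5,0],"claw": 10},
  {"turn": [0,0,0],"slide": [0,0,0],"claw": 10},
])

```text
t: 20.1
eef_pos: [600.4, 233.8, 95.0]
tcp_rot: [3.141, -0.005, 0.878]
ft_force: [3.9, 10.6, 2.6]
opening: 0.226
grip_force: 30.0
```

>>> jog_arm([
  {"turn": [0,0,-3],"slide": [3.4,-2.9,0],"claw": 10},
  {"turn": [0,0,0],"slide": [0,0,0],"claw": 10},
])

```text
t: 20.35
eef_pos: [603.9, 230.8, 95.0]
tcp_rot: [3.141, -0.005, 0.826]
ft_force: [3.5, 10.2, 1.7]
opening: 0.228
grip_force: 30.0
```

>>> jog_arm([
  {"turn": [0,0,-3],"slide": [3.3,-3.1,0],"claw": 10},
  {"turn": [0,0,0],"slide": [0,0,0],"claw": 10},
])

```text
t: 20.6
eef_pos: [606.9, 228.0, 94.9]
tcp_rot: [3.142, -0.005, 0.773]
ft_force: [2.0, 11.5, 2.0]
opening: 0.225
grip_force: 30.0
```

>>> jog_arm([
  {"turn": [0,0,-2],"slide": [2.1,-2.2,0],"claw": 10},
  {"turn": [0,0,0],"slide": [0,0,0],"claw": 10},
])

```text
t: 20.85
eef_pos: [608.1, 226.6, 94.9]
tcp_rot: [-3.14, -0.004, 0.739]
ft_force: [-0.7, 17.0, 4.2]
opening: 0.226
grip_force: 30.0
```

Run:
```python
from h import *
s=state();print(s['eef_pos'],s['tcp_rot'],s['ft_force'],s['moment'])
c=read_camera('wrist'); cv2.imwrite('pics/w5.png',cv2.resize(c['frame'],(800,600),interpolation=cv2.INTER_CUBIC))
```

```text
[608.06719333 226.56107664  94.88895068] [-3.13990525 -0.00412334  0.73907067] [-0.74942081 17.04530459  4.21874224] [ 3.05928463e+00  4.76446761e-01 -1.67608178e-03]
```

View pics/w5.png

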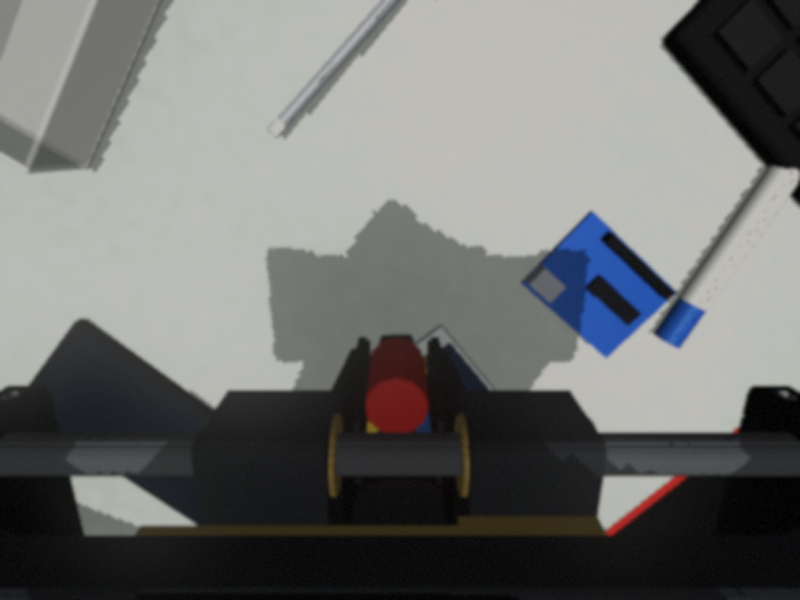

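The torque about the axis has climbed sharply to about 1.1 Nm, so something has stopped the lever. My angle estimate can't tell me whether that's the spindle's hard stop or the post. To find out, I'll lift, go back one tooth, drop and turn again: a stop in mid-range would mean the spindle is tight.

>>> jog_arm([
  {"turn": [0,0,0.5],"slide": [-1,0.9,0],"claw": 10},
  {"turn": [0,0,0],"slide": [0,0,6],"claw": 10},
  {"turn": [0,0,0],"slide": [0,0,6],"claw": 10},
  {"turn": [0,0,0],"slide": [0,0,0],"claw": 10},
])

```text
t: 21.4
eef_pos: [606.2, 225.0, 105.8]
tcp_rot: [-3.141, 0.001, 0.748]
ft_force: [-2.3, 3.7, -6.6]
opening: 0.225
grip_force: 30.0
```

```bash
python3 arc.py -.69 -.166 5; python3 -c "
from h import *
s=state();print(s['eef_pos'],s['tcp_rot'],s['ft_force'],s['moment'])"
```

```text
[-6.3, 6.3] 6.0
[-6.9, 5.6] 6.0
[-7.5, 4.9] 6.0
[-7.9, 4.1] 6.0
[-8.3, 3.2] 6.0
[606.20167114 224.96160965 105.77443076] [-3.14056547e+00  8.79461420e-04  7.48172847e-01] [-2.26307362  3.65272133 -6.61538249] [ 0.66778909  0.39345498 -0.34190086]
```

>>> jog_arm([
  {"turn": [0,0,6],"slide": [-6.3,6.3,0],"claw": 10},
  {"turn": [0,0,6],"slide": [-6.9,5.6,0],"claw": 10},
  {"turn": [0,0,6],"slide": [-7.5,4.9,0],"claw": 10},
  {"turn": [0,0,6],"slide": [-7.9,4.1,0],"claw": 10},
  {"turn": [0,0,6],"slide": [-8.3,3.2,0],"claw": 10},
])

```text
t: 22.02
eef_pos: [568.8, 248.2, 105.3]
tcp_rot: [-3.14, 0.002, 1.276]
ft_force: [-3.0, -2.9, -6.8]
opening: 0.225
grip_force: 30.0
```

>>> jog_arm([
  {"turn": [0,0,0],"slide": [0,0,-6],"claw": 10},
  {"turn": [0,0,0],"slide": [0,0,-6],"claw": 10},
  {"turn": [0,0,0],"slide": [0,0,0],"claw": 40},
  {"turn": [0,0,0],"slide": [0,0,0],"claw": 40},
])

```text
t: 22.52
eef_pos: [570.6, 248.6, 94.3]
tcp_rot: [3.14, -0.0, 1.271]
ft_force: [-0.0, 0.3, -0.4]
opening: 0.368
grip_force: 0.0
```

>>> jog_arm([
  {"turn": [0,0,0],"slide": [0,0,0],"claw": 10},
  {"turn": [0,0,0],"slide": [0,0,0],"claw": 10},
  {"turn": [0,0,0],"slide": [0,0,0],"claw": 10},
])

```text
t: 22.9
eef_pos: [568.8, 249.5, 94.1]
tcp_rot: [-3.139, -0.0, 1.272]
ft_force: [-6.7, 6.8, 2.8]
opening: 0.226
grip_force: 30.0
```

>>> jog_arm([
  {"turn": [0,0,-3],"slide": [4.3,-1.3,0],"claw": 10},
  {"turn": [0,0,0],"slide": [0,0,0],"claw": 10},
])

```text
t: 23.15
eef_pos: [571.0, 248.7, 93.8]
tcp_rot: [-3.135, 0.002, 1.219]
ft_force: [-15.6, 10.6, 6.5]
opening: 0.225
grip_force: 30.0
```

The lever is blocked at mid-range, clear of the posts, with 18 N at the knob. So the spindle is at its hard stop. I'll release and withdraw.

>>> jog_arm([
  {"turn": [0,0,0],"slide": [-2,0.6,0],"claw": 10},
  {"turn": [0,0,0],"slide": [0,0,0],"claw": 60},
  {"turn": [0,0,0],"slide": [0,0,0],"claw": 60},
  {"turn": [0,0,0],"slide": [0,0,0],"claw": 60},
  {"turn": [0,0,0],"slide": [0,0,30],"claw": 60},
])

```text
t: 23.78
eef_pos: [571.7, 247.6, 122.8]
tcp_rot: [-3.139, 0.002, 1.219]
ft_force: [-0.0, 0.1, 0.2]
opening: 0.574
grip_force: 0.0
```

>>> jog_arm([
  {"turn": [0,0,0],"slide": [0,0,50],"claw": 60},
  {"turn": [0,0,0],"slide": [0,0,50],"claw": 60},
  {"turn": [0,0,0],"slide": [-10,-40,40],"claw": 60},
  {"turn": [0,0,0],"slide": [-30,-50,0],"claw": 60},
  {"turn": [0,0,0],"slide": [-20,-50,0],"claw": 60},
])

```text
t: 24.4
eef_pos: [511.4, 106.8, 264.8]
tcp_rot: [3.14, -0.001, 1.22]
ft_force: [1.2, 0.2, 0.7]
opening: 0.601
grip_force: 0.0
```

>>> jog_arm([
  {"turn": [0,0,4],"slide": [0,-55,0],"claw": 60},
  {"turn": [0,0,4],"slide": [0,-30,0],"claw": 60},
  {"turn": [0,0,0],"slide": [0,0,0],"claw": 60},
])

```text
t: 24.78
eef_pos: [512.4, 21.3, 264.4]
tcp_rot: [3.141, 0.0, 1.356]
ft_force: [-0.3, -0.3, 0.1]
opening: 0.602
grip_force: 0.0
```

Run:
```python
from fit import *
c=read_camera('wrist'); s=state(); print(s['eef_pos'],s['tcp_rot'],s['t'])
im=cv2.resize(c['frame'],(800,600),interpolation=cv2.INTER_CUBIC)
o,a=(543.5,169.7),-.151
def W(q): 
    C,S=np.cos(a),np.sin(a); return (o[0]+C*q[0]-S*q[1],o[1]+S*q[0]+C*q[1],q[2])
def L(P,col): cv2.polylines(im,[np.array([proj(c,W(p))*800/512 for p in P]).round().astype(np.int32)],True,col,1)
L(((-25,-138,18),(25,-138,18),(25,-23,18),(-25,-23,18)),(0,165,255))
L(((-58,-20,62),(58,-20,62),(58,28,62),(-58,28,62)),(0,255,0))
cv2.imwrite('pics/w6.png',im)
```

```text
[512.42394269  22.47842892 264.34890777] [ 3.14078771e+00 -1.38188071e-04  1.35642733e+00] 24.825
```

View pics/w6.png

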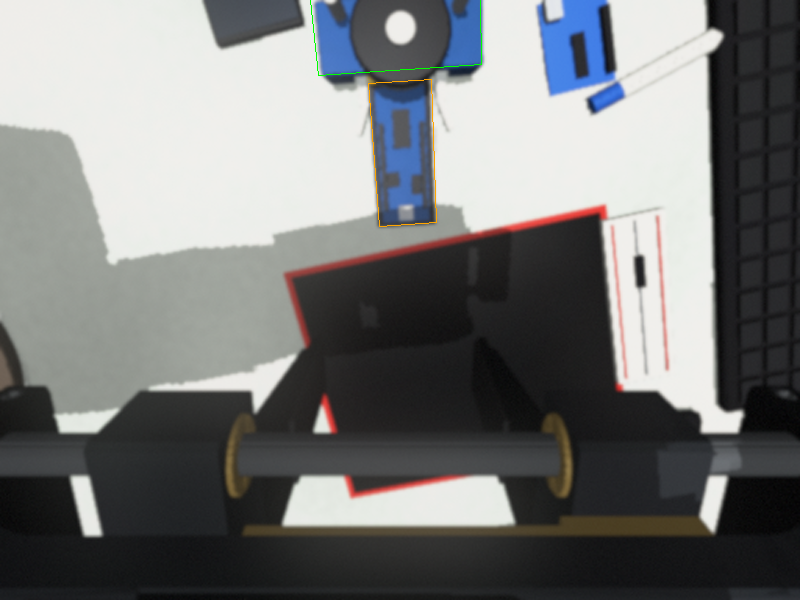

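The carrier matches its modelled home outline, with its tail edge at row 222 and straight in the guides. The bystanders look undisturbed and the robot is clear.

```bash
python3 -c "
from cell import *
print(job_done())"
```

```text
the job is handed in; nothing more can be done
None
```

The job is handed in, with no verdict returned: the carrier is home against the back stop, the clamp is turned to its hard stop (judged from the lever stopping dead in mid-swing), the lever is down and the arm is clear of everything.

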